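# Show the filter insert to the inspection camera

## Task

Lift the blue flap of the grey filter box and leave it standing open, draw the orange filter insert straight up out of its slot, and hold it up to the inspection camera: upright, directly above the round mark on the camera stand, with its white window level with the lens and its flat face square to the lens. Finish while still holding it there in the gripper, clear of everything; leave the grey blank insert in its slot and do not disturb the other things on the bench.

Things in the scene. Friction and masses are not known exactly. Their poses are not given: they have to be found in the camera images.
- filter_box: Fixed grey filter box, 140 (x) x 150 mm (y): origin in the plane of its underside, 65 mm behind its front, mid-width; louvred front faces -x. Walls 6 mm thick, 104 mm high. Inside them a deck at 62 mm height has two slots (12 x 50 mm, at x -10, y +32 and -32 mm) where two inserts stand upright, hidden by the blue flap. Above the deck the inside is 128 x 138 mm
- flap (a joint): angle of the blue cover flap: 0 closed, grows as its front edge lifts, stop at 1.9 rad; open it past upright (1.6) to leave the gripper room over the slots. The hinge axis is the box's y axis through point flap_hinge. Starts between 0 and 0.15. The hinge is stiff (about 0.16 N m of friction): the flap stays at any angle where it is left
- flap_hinge (a point): middle of the flap's hinge line, on the box: 77 mm behind (+x) its origin, 108 mm above the bench. The flap is 5 mm thick and reaches 154 mm from the hinge line, 12 mm past the box's front
- flap_grip (a point): grip point on the black handle block standing up from the flap near its front edge; moves with the flap, axes those of the box when closed. Closed, it is 132 mm in front of the hinge line and 28 mm above it. The block is 14 mm wide (box's y), 20 mm long (x), 36 mm tall; this point is 10 mm below its top
- filter_insert: loose orange filter plate with a white pleated window, 60 g: 8 mm thick (x), 46 wide (y), 92 tall, origin at the middle of its lower edge, z up. In the box it stands in either slot, 6 mm above the bench, axes as the box's, top 36 mm above the deck. Grip its plain upper part (56 to 92 mm up) from above across the 8 mm, pull straight up; it must rise 98 mm to clear the walls
- filter_window (a point): centre of the orange insert's window, 30 mm above its lower edge
- blank_insert: loose grey blanking insert of the same size and origin, in the other slot; not wanted, stays where it is
- camera_stand: fixed inspection stand, origin under the centre of the round white-and-black mark on its 8 mm aluminium base (x -50 to +105 mm, 100 mm wide). A post at x +86 mm carries a black camera head, 105 to 145 mm high; its lens (front at x +60 mm, 125 mm above the bench) looks level along the stand's -x, over the mark
- view_point (a point): viewing point on the stand: straight above the mark's centre, level with the lens, 125 mm above the bench; its x axis is the lens axis
- hero_pack: loose bystander: black battery pack lying flat, 89x56x19 mm, on the bench; leave alone
- solder_reel: loose bystander: white solder reel, 60x60x36 mm, on the bench; leave alone
- tape_yellow: loose bystander: yellow tape roll, 62x62x19 mm, on the bench; leave alone
- marker_black: loose bystander: white pen with a black cap, 60x123x12 mm, on the bench; leave alone

How it is judged:
On the way, in this order (a step that is already met when the one before it is completed fails the run):
1. the flap stands open, the orange insert still in its slot (value of joint flap above 1.15 rad and z of filter_insert in the frame of filter_box below 0.03 m), for 0.2 s.
2. the orange insert is drawn up out of the box, held in the gripper (contact force between the fingers and filter_insert above 1.5 N and height (world z) of filter_insert above 0.104 m and value of joint flap above 1 rad), for 0.1 s.
At the end, for the whole second after the job is handed in: Gripper holds the orange insert still, window within 30 mm (level) of the point above the mark and 25 mm of lens height, upright to 0.2 rad, face square to the lens to 0.25 rad (either face), touching neither stand nor box; flap still open (over 1.0 rad), grey blank in its slot (contact force between the fingers and filter_insert above 1.5 N and horizontal distance between filter_window and view_point below 0.03 m and z of filter_window in the frame of view_point between -0.025 and 0.025 m and angle between filter_insert's own z axis and vertical below 0.2 rad and angle between the x axis of filter_insert and the x axis of camera_stand, either way round below 0.25 rad and linear speed of filter_insert below 0.03 m/s and contact force between filter_insert and camera_stand below 0.2 N and contact force between filter_insert and filter_box below 0.2 N and value of joint flap above 1 rad and z of blank_insert in the frame of filter_box below 0.025 m); the arm keeps its last pose, push and grip.
It fails at once if the grey blank insert is pulled up out of its slot (z of blank_insert in the frame of filter_box above 0.04 m).
It fails at once if a bystander is moved more than 30 mm (distance of any of hero_pack, solder_reel, tape_yellow, marker_black from where it was at the start of the episode above 0.03 m).
It also fails if it takes over 62 s, if anything falls off the work surface, if the arm or the gripper's body presses on something with over 40 N, if the wrist force passes 120 N, or if a joint passes its speed limit or range.

## Robot

A 6-joint arm with a two-finger parallel gripper is mounted at the origin on a cart in front of the work surface, level with it; the furniture and walls round the work are solid. World frame = base frame: x ahead of the robot, y to its left, z up, the work surface at z = 0. Lengths are in m, angles in rad, forces in N, time in s.
With the tool pointing down it reaches from about 0.25 to 0.85 m from the base axis. Payload 12.5 kg.
Tool frame: the origin (TCP) lies midway between the tips of the shut fingers; the grasp point (between the pads) lies 19 mm behind it (r.grasp_offset is the distance from the TCP to the grasp point, in m); y points along the fingers, z is the direction in which the jaws open and shut, and the axes are right-handed (so a half turn about y gives the same grasp; the last joint's range is limited). The gripper opens to 93 mm and grips with 3 to 60 N. Pads are 15 mm wide; open, the fingers measure 128 mm over their backs; the gripper's body (75 mm by 188 mm) begins 65 mm behind the grasp point.
Start: joints at [1.096, 0.351, 1.652, -0, 1.139, -0.085], TCP at [0.209, 0.509, 0.219] pointing down, gripper open.
Joint ranges: [-2.75, 2.75], [-0.79, 2.1], [0.01, 2.65], [-1.57, 4.71], [0.07, 3.14], [-2.87, 2.87]. Speed limits (rad/s): [2.22, 2.22, 2.79, 3.14, 3.14, 3.14].

## Interface

Orientations are given as a rotation vector (axis times angle).
In Python, from plant import telemetry, capture, camera_params, r gives the robot as it stands. The module is installed in compiled form; this text tells all that it offers.
- The arm moves only by the tool play_rows, never from a script. Its argument "increments" is a list of rows, each an object with "xyz": the shift along the tool's x, y, z in m, a list of three; "delta_rot": the turn, a rotation vector about the tool's x, y, z in degrees, a list of three. In form: [{"xyz": [x, y, z], "delta_rot": [rx, ry, rz]}, ...]. A call has 1 to 12 rows; each row shifts and turns the commanded pose from where the row before left it, along the tool's axes as they then stand; what a row does not reach is not made up. A row lasts 1/12 s, in which the tool goes at most 41.7 mm and 7.16 degrees, less where a joint would pass 70% of its speed; a pose out of reach is approached as far as the arm can. A call is refused whole if a number of a shift passes 0.0417 or a number of a turn 7.16, either way. A call with a gripper value outside its range is refused whole. "jaw" is the opening in per cent of the stroke, from 0 (shut) to 100 (fully open), set as the call begins (left out, the last holds). The fingers move at their own pace and stop on an object; the grip force is fixed at half the most. Time passes only in rows, so rows that do not move let the fingers close. It gives the time, the measured TCP pose, the force and the opening at its end, in the units of the state.
- telemetry.observe(): the state, without advancing time (a new reading comes with each control period).
- capture(name): name is "side" or "top" or "wrist"; returns (picture, depth): 384x512x3 uint8, red, green, blue; 384x512 float32, m along the optical axis (not along the pixel's ray), 0 where there is no reading.
- camera_params(name): a dict with "camera_matrix" (3x3 intrinsics, pixels), "world_from_camera" (4x4, takes a point from camera to world coordinates); the wrist camera has in their place "mount" (4x4, takes a point from camera to tool coordinates, whose origin is the TCP and whose axes are the tool frame's). Camera axes: x right, y down, z forward; pixel columns grow to the right and rows downward; lengths in m; the calibration is good to about 2 mm. The wrist camera is an equidistant fisheye: a pixel r from the principal point sees the ray r / f radians off the axis. A picture is of the moment at which its call begins: read the wrist's pose just before it. camera_params takes no time and is no camera call.
- r.job_done(): hands the job in, once; it reports no verdict.
The state is a dict: "time_s": time; "joint_positions": joint angles; "qd": joint speeds; "effort": joint torques, N m; "ee_pos": TCP position; "tcp_rot": TCP orientation; "force": force on the tool from outside, world axes, zero at the start; "ft_torque": the same for the moment, N m; "finger_gap": finger opening in m.
Only numpy, scipy, OpenCV 4.12 (cv2) and the standard library are available. Lean on these libraries where they do the work, as an engineer would, in place of code of your own. Each camera call takes 0.05 s, during which the arm holds its last target.

## Working session

There is one attempt and no reset: what is moved stays moved. The work goes in short steps, Python scripts to look and compute and a tool call to move; the robot and the scene stay as the last step left them, time stands still between calls to the robot, and variables do not carry over. Pictures are saved under pics/ and viewed, and the job is handed in when it is done.

Besides the shell and the picture viewer there is one more tool, called after ">>>" as name([rows], argument=value, ...), one row to a line, values as JSON. play_rows: Moves the arm, as the interface text tells. Its arguments: {"type":"object","properties":{"increments":{"type":"array","items":{"type":"object","properties":{"xyz":{"type":"array","items":{"type":"number"}},"delta_rot":{"type":"array","items":{"type":"number"}}}}},"jaw":{"type":"number"}},"required":["increments"]}

```bash
mkdir -p pics
cat > h.py <<'E'
import numpy as np, cv2
from scipy.spatial.transform import Rotation as R
from plant import telemetry, capture, camera_params, r
def save(n,rgb): cv2.imwrite('pics/'+n+'.png',cv2.cvtColor(rgb,cv2.COLOR_RGB2BGR))
def pts(name,d):
    p=camera_params(name);K=np.array(p['camera_matrix']);T=np.array(p['world_from_camera'])
    v,u=np.mgrid[0:d.shape[0],0:d.shape[1]]
    P=np.stack([(u-K[0,2])/K[0,0]*d,(v-K[1,2])/K[1,1]*d,d],-1)
    return P@T[:3,:3].T+T[:3,3]
E
python3 - <<'E'
from h import *
s=telemetry.observe();print(s)
for n in ['top','side']:
    a,d=capture(n);save(n+'0',a);np.save(n+'0.npy',d);np.save(n+'0rgb.npy',a);print(n,camera_params(n))
print(camera_params('wrist'),r.grasp_offset)
print(R.from_rotvec(s['tcp_rot']).as_matrix())
E
```

```text
{'time_s': 0.0, 'joint_positions': array([ 1.09639580e+00,  3.51203916e-01,  1.65237561e+00,  3.91553890e-06,
        1.13911071e+00, -8.46029196e-02]), 'qd': array([ 0.00092932,  0.00054167,  0.00022222,  0.00013775,  0.00172303,
       -0.00065586]), 'effort': array([ 1.63138367e-03, -4.97316992e+01, -2.85260671e+01,  6.99256919e-02,
        2.56547285e-02, -1.26675673e-04]), 'ee_pos': array([0.20882953, 0.50846347, 0.21813756]), 'tcp_rot': array([-1.55013578,  0.30608285, -0.30559928]), 'force': array([-0.67307193, -0.57044033,  0.11513315]), 'ft_torque': array([-0.03741333, -0.04387817, -0.00956556]), 'finger_gap': 0.0928552746121917}
top {'camera_matrix': array([[460.54354303,   0.        , 260.684784  ],
       [  0.        , 460.54354303, 195.25813841],
       [  0.        ,   0.        ,   1.        ]]), 'world_from_camera': array([[-0.00968207, -0.99314912,  0.11645203,  0.33620183],
       [-0.99995056,  0.00935203, -0.00338022,  0.02588634],
       [ 0.002268  , -0.116479  , -0.99319056,  1.83024568],
       [ 0.        ,  0.        ,  0.        ,  1.        ]])}
side {'ca
[... 420 characters left out ...]
 1.        ]])}
{'camera_matrix': array([[297.31863964,   0.        , 254.20373042],
       [  0.        , 297.31863964, 189.039785  ],
       [  0.        ,   0.        ,   1.        ]]), 'mount': array([[ 3.32374745e-04,  9.71028085e-01,  2.38965159e-01,
        -6.39428679e-02],
       [-2.76069877e-05, -2.38965163e-01,  9.71028141e-01,
        -1.66057027e-01],
       [ 9.99999944e-01, -3.29342339e-04, -5.26188248e-05,
         6.97636163e-04],
       [ 0.00000000e+00,  0.00000000e+00,  0.00000000e+00,
         1.00000000e+00]])} 0.0188
[[ 9.24985340e-01 -5.04542617e-04  3.80002455e-01]
 [-3.80002778e-01 -9.74743568e-04  9.24984832e-01]
 [-9.62893185e-05 -9.99999398e-01 -1.09335111e-03]]
```

View pics/top0.png

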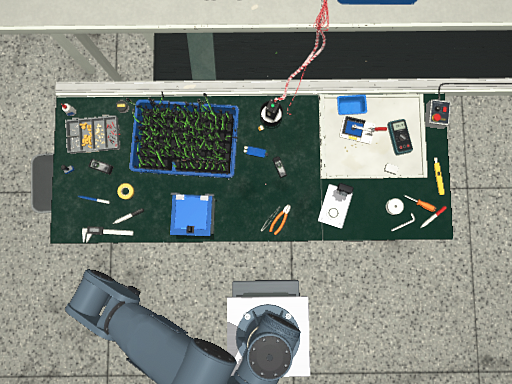

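View pics/side0.png

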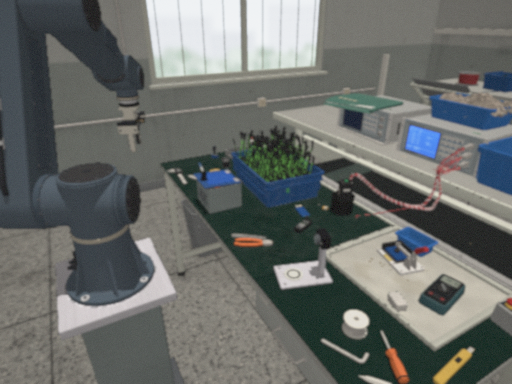

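Top view: the blue flap is at about (191,214) with its black handle at (190,229). The stand base is at about (335,206), the mark at (332,213) and the camera head at (343,188). Next I'll measure them.

```bash
cat > m.py <<'E'
from h import *
a=np.load('top0rgb.npy');d=np.load('top0.npy');P=pts('top',d)
hsv=cv2.cvtColor(a,cv2.COLOR_RGB2HSV)
m=((hsv[...,0]>95)&(hsv[...,0]<125)&(hsv[...,1]>120)).astype(np.uint8)
m[:, :150]=0;m[:,240:]=0;m[:185]=0;m[245:]=0
c=max(cv2.findContours(m,0,2)[0],key=cv2.contourArea);print(cv2.boundingRect(c))
mm=np.zeros_like(m);cv2.drawContours(mm,[c],-1,1,-1)
Q=P[(m>0)&(mm>0)]
# flap plane fit
ok=(Q[:,2]>0.08)&(Q[:,2]<.15)
q=Q[ok];A=np.c_[q[:,:2],np.ones(len(q))];w=np.linalg.lstsq(A,q[:,2],rcond=None)[0]
res=q[:,2]-A@w;print('plane',w,res.std(),len(q),len(Q))
rect=cv2.minAreaRect(q[:,:2].astype(np.float32));print(rect);print(cv2.boxPoints(rect))
print('percentiles',np.percentile(q,[1,50,99],axis=0))
# handle
reg=P[200:240,170:215].reshape(-1,3);k=reg[:,2]>.128;print('handle pts',reg[k].mean(0),reg[k].min(0),reg[k].max(0),k.sum())
# stand base
w_=((hsv[...,1]<60)&(hsv[...,2]>140)).astype(np.uint8);w_[:, :315]=0;w_[:,357:]=0;w_[:180]=0;w_[230:]=0
c=max(cv2.findContours(w_,0,2)[0],key=cv2.contourArea)
mm=np.zeros_like(m);cv2.drawContours(mm,[c],-1,1,-1)
q=P[(mm>0)&(P[...,2]<.03)];rect=cv2.minAreaRect(q[:,:2].astype(np.float32));print('stand',rect,q[:,2].mean());print(cv2.boxPoints(rect))
cv2.imwrite('pics/crop.png',cv2.cvtColor(np.hstack([cv2.resize(a[180:250,155:230],None,fx=5,fy=5,interpolation=0),cv2.resize(a[170:240,305:380],None,fx=5,fy=5,interpolation=0)]),cv2.COLOR_RGB2BGR))
reg=P[170:235,310:365].reshape(-1,3);k=(reg[:,2]>.1)&(reg[:,2]<.2);print('head',np.median(reg[k],0),reg[k].min(0),reg[k].max(0),k.sum())
E
python3 m.py
```

```text
(170, 194, 42, 42)
plane [-0.04593428  0.00411937  0.13435034] 0.0040961228269058075 1482 1506
((0.4667256772518158, 0.28259971737861633), (0.15105707943439484, 0.15170198678970337), 88.46398162841797)
[[0.38887736 0.20913152]
 [0.54052484 0.20506512]
 [0.544574   0.3560679 ]
 [0.3929265  0.3601343 ]]
percentiles [[0.39111576 0.20732949 0.10374902]
 [0.46496453 0.28167479 0.11433685]
 [0.54084898 0.35561696 0.12435263]]
handle pts [0.39312499 0.21533606 0.5915389 ] [0.33620183 0.02588634 0.12835997] [0.42295366 0.29045866 1.83024568] 38
stand ((0.504467248916626, -0.2765975594520569), (0.10379122197628021, 0.15720771253108978), 71.12814331054688) 0.007689839636533504
[[ 0.41330302 -0.30027884]
 [ 0.5620599  -0.3511281 ]
 [ 0.5956315  -0.25291628]
 [ 0.44687462 -0.20206702]]
head [ 0.5539488  -0.28818457  0.14138649] [ 0.53020998 -0.31861557  0.1099042 ] [ 0.57809411 -0.26207765  0.15452855] 158
```

Run:
```python
from h import *
a=np.load('side0rgb.npy')
cv2.imwrite('pics/crops.png',cv2.cvtColor(np.hstack([cv2.resize(a[150:220,180:260],None,fx=5,fy=5,interpolation=0),cv2.resize(a[225:295,265:345],None,fx=5,fy=5,interpolation=0)]),cv2.COLOR_RGB2BGR))
```

```text
(no output)
```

View pics/crop.png

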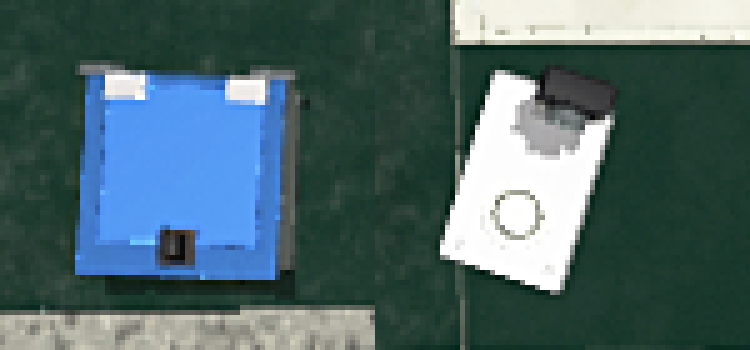

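View pics/crops.png

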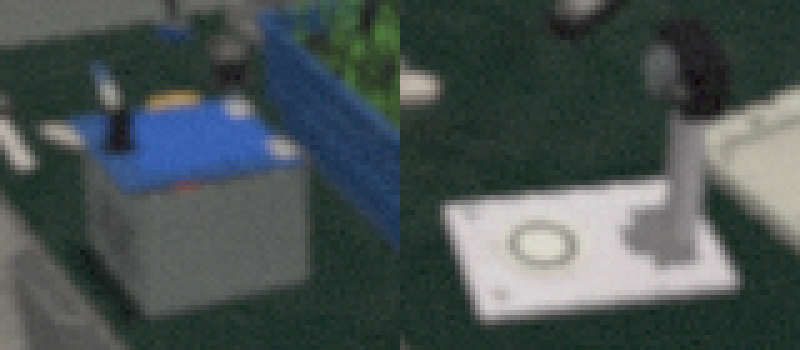

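Top crop: the flap is almost closed, with the handle centred at crop (177,247). The mark is at crop (518,214) in the right half. The side crop shows a sliver of orange under the near (-y) edge of the flap. Next I'll refine the handle and mark by ray casting and check what stands behind the box.

```bash
cat >> h.py <<'E'
def ray(name,u,v,z):
    p=camera_params(name);K=np.array(p['camera_matrix']);T=np.array(p['world_from_camera'])
    d=T[:3,:3]@np.array([(u-K[0,2])/K[0,0],(v-K[1,2])/K[1,1],1]);return T[:3,3]+d*(z-T[2,3])/d[2]
E
python3 - <<'E'
from h import *
a=np.load('top0rgb.npy').astype(int);d=np.load('top0.npy');P=pts('top',d)
g=a.max(2)
m=np.zeros(g.shape,bool);m[222:236,182:198]=True
mk=m&(g<110)
v,u=np.nonzero(mk);print('handle px',u.min(),u.max(),v.min(),v.max(),u.mean(),v.mean())
print(np.round(P[224:236,186:196,2],3))
for z in(.12,.15):print(ray('top',u.mean(),v.mean(),z))
# mark: fit ellipse of darker ring on base
reg=np.zeros(g.shape,bool);reg[205:221,325:342]=True
rk=reg&(g<200);v,u=np.nonzero(rk);print('mark',u.mean(),v.mean(),len(u),ray('top',(u.min()+u.max())/2,(v.min()+v.max())/2,.008),ray('top',u.mean(),v.mean(),.008))
# back of box
for x0 in np.arange(.5,.8,.02):
    k=(P[...,0]>x0)&(P[...,0]<x0+.02)&(P[...,1]>.18)&(P[...,1]<.38)&(d>0)
    print(round(x0,2),k.sum(),np.percentile(P[k][:,2],[50,95,100]).round(3))
ds=np.load('side0.npy');S=pts('side',ds);sa=np.load('side0rgb.npy').astype(int)
rk=(sa[...,0]>sa[...,2]+40)&(sa[...,0]>sa[...,1]+30)
rk[:170]=0;rk[200:]=0;rk[:,:190]=0;rk[:,245:]=0
print('orange side',np.argwhere(rk),S[rk].round(3))
# side view flap top
hs=cv2.cvtColor(sa.astype(np.uint8),cv2.COLOR_RGB2HSV)
b=(hs[...,0]>100)&(hs[...,0]<125)&(hs[...,1]>120);b[:165]=0;b[190:]=0;b[:,:190]=0;b[:,242:]=0
q=S[b&(S[...,0]<.56)&(S[...,0]>.3)];A=np.c_[q[:,:2],np.ones(len(q))];w=np.linalg.lstsq(A,q[:,2],rcond=None)[0]
print('side flap',len(q),w,q.mean(0),cv2.minAreaRect(q[:,:2].astype(np.float32)))
E
```

```text
handle px 182 193 226 235 189.43636363636364 229.65454545454546
[[0.117 0.114 0.115 0.113 0.114 0.106 0.115 0.108 0.112 0.123]
 [0.119 0.115 0.119 0.115 0.108 0.115 0.112 0.114 0.116 0.122]
 [0.121 0.154 0.153 0.157 0.148 0.127 0.12  0.121 0.113 0.114]
 [0.116 0.145 0.152 0.152 0.15  0.136 0.117 0.126 0.111 0.114]
 [0.117 0.15  0.149 0.151 0.156 0.126 0.116 0.125 0.111 0.116]
 [0.117 0.155 0.15  0.158 0.151 0.132 0.124 0.124 0.11  0.113]
 [0.12  0.157 0.149 0.151 0.156 0.128 0.114 0.119 0.119 0.123]
 [0.115 0.148 0.157 0.154 0.149 0.129 0.121 0.128 0.116 0.118]
 [0.112 0.122 0.12  0.121 0.114 0.12  0.12  0.119 0.111 0.119]
 [0.118 0.11  0.119 0.124 0.114 0.119 0.118 0.114 0.116 0.115]
 [0.121 0.116 0.118 0.11  0.118 0.113 0.12  1.83  0.113 0.109]
 [0.113 0.111 0.109 0.118 0.117 0.113 0.112 0.118 0.116 1.83 ]]
[0.41090048 0.2852892  0.12      ]
[0.40959016 0.28073892 0.15      ]
mark 332.962962962963 212.40740740740742 27 [ 0.47828021 -0.26657306  0.008     ] [ 0.47864983 -0.26643635  0.008     ]
0.5 258 [0.111 0.118 0.122]
0.52 253 [0.11  0.117 0.123]
0.54 131 [0.004 0.116 0.12 ]
0.56 235 [-0.     0.006  0.011]
0.58 245 [-0.001  0.008  0.013]
0.6 323 [0.003 0.123 0.128]
0.62 327 [0.058 0.123 0.177]
0.64 370 [0.095 0.212 0.248]
0.66 224 [0.097 0.173 0.217]
0.68 342 [0.106 0.222 0.237]
0.7 284 [0.128 0.223 0.242]
0.72 307 [0.13  0.221 0.245]
0.74 275 [0.134 0.22  0.251]
0.76 283 [0.147 0.223 0.243]
0.78 237 [0.13  0.216 0.225]
0.8 283 [0.134 0.22  0.245]
orange side [] []
side flap 433 [-0.06294091  0.00878062  0.14258528] [0.45867872 0.27020213 0.11608816] ((0.4672229290008545, 0.2798313796520233), (0.15133808553218842, 0.15033294260501862), 86.8007583618164)
```

Run:
```python
from h import *
t=ray('top',188.6,228.6,.152);print('handle top',t)
for (u,v) in[(170.8,235),(211.3,234.8)]:print('front corners',ray('top',u,v,.115))
psi=np.deg2rad(-2.2)
# flap rear edge
for yaw in(-1.5,-3.2):
  c,s=np.cos(np.deg2rad(yaw)),np.sin(np.deg2rad(yaw))
  print(yaw,'hinge',t[:2]+.1297*np.array([c,s]))
```

```text
handle top [0.41336043 0.283508   0.152     ]
front corners [0.39198105 0.35500979 0.115     ]
front corners [0.39127677 0.20477062 0.115     ]
-1.5 hinge [0.54301598 0.28011285]
-3.2 hinge [0.5428582  0.27626795]
```

Run:
```python
from h import *
a=np.load('top0rgb.npy').astype(float)
f=a[...,2]-0.5*a[...,0]-0.5*a[...,1]   # blueness
th=0.055
def X(u,v):
    # intersect ray with flap plane z=.1105+.055*(.543-x)
    z=.115
    for _ in range(5):
        p=ray('top',u,v,z); z=.1105+.055*(.543-p[0])
    return p
L=[];Rr=[];F=[]
for v in range(202,232):
    row=f[v,160:225];on=np.where(row>50)[0]
    def sub(i,j): return i+(50-row[i])/(row[j]-row[i])*(j-i)
    i=on[0];L.append(X(160+sub(i-1,i),v)); i=on[-1];Rr.append(X(160+sub(i+1,i),v))
for u in list(range(174,184))+list(range(198,208)):
    col=f[215:245,u];on=np.where(col>50)[0];i=on[-1]
    F.append(X(u,215+i+(col[i]-50)/(col[i]-col[i+1])))
for n,Q,ax in(('L',L,0),('R',Rr,0),('F',F,1)):
    Q=np.array(Q);x,y=Q[:,ax],Q[:,1-ax];p=np.polyfit(x,y,1);r_=y-np.polyval(p,x);k=abs(r_)<.004;p=np.polyfit(x[k],y[k],1)
    print(n,np.rad2deg(np.arctan(p[0])),np.polyval(p,.46 if ax==0 else .28),(y-np.polyval(p,x)).std())
```

```text
L -2.678510328248548 0.35672440097489316 0.0004841400764492835
R -2.253476416186216 0.20683165432301076 0.0004687753670471657
F 2.6824382162577147 0.39094639740583353 0.0002713365911725743
```

>>> play_rows([
  {"xyz": [0,0,0],"delta_rot": [0,-6.6,0]},
  {"xyz": [0,0,0],"delta_rot": [0,-6.6,0]},
  {"xyz": [0,0,0],"delta_rot": [0,-6.6,0]},
  {"xyz": [0.027,0,-0.027],"delta_rot": [0,0,0]},
  {"xyz": [0.027,0,-0.027],"delta_rot": [0,0,0]},
  {"xyz": [0.027,0,-0.027],"delta_rot": [0,0,0]},
  {"xyz": [0.027,0,-0.027],"delta_rot": [0,0,0]},
  {"xyz": [0.027,0,-0.027],"delta_rot": [0,0,0]},
  {"xyz": [0.027,0,-0.027],"delta_rot": [0,0,0]},
  {"xyz": [0.027,0,-0.027],"delta_rot": [0,0,0]},
  {"xyz": [0.025,0,-0.027],"delta_rot": [0,0,0]},
  {"xyz": [0,0,0],"delta_rot": [0,0,0]},
], jaw=60)

```text
time_s: 1.1
ee_pos: [0.4162, 0.2796, 0.2184]
tcp_rot: [-1.571, 0.037, -0.038]
force: [0.0, 0.3, 0.2]
finger_gap: 0.0555
```

```bash
cat > st.py <<'E'
from h import *
s=telemetry.observe();M=R.from_rotvec(s['tcp_rot']).as_matrix()
print('t',round(s['time_s'],2),'p',s['ee_pos'].round(4),'gap',round(s['finger_gap'],4),'F',s['force'].round(1),'q',s['joint_positions'].round(2))
print('yaw_z',np.rad2deg(np.arctan2(M[1,2],M[0,2])).round(2),'tooly',M[:,1].round(3))
E
python3 st.py
python3 - <<'E'
from h import *
a,d=capture('wrist');save('w1',a)
E
```

```text
t 1.1 p [0.4162 0.2796 0.2184] gap 0.0555 F [0.  0.3 0.2] q [ 0.5   0.26  1.77 -0.    1.1  -1.02]
yaw_z 87.24 tooly [ 0.001 -0.001 -1.   ]
```

View pics/w1.png

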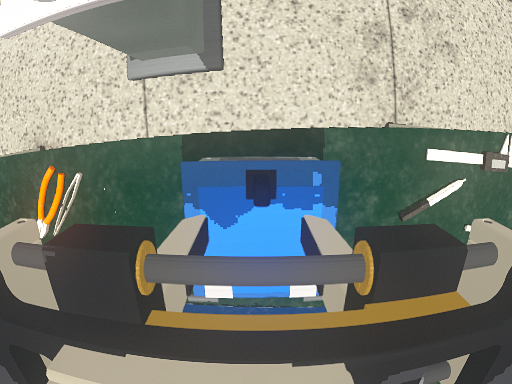

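The wrist picture shows the handle at about (262,185), between the open fingers. I'll check my estimates by projecting them into this view.

```bash
cat >> h.py <<'E'
def wcam(s):
    p=camera_params('wrist');T=np.eye(4);T[:3,:3]=R.from_rotvec(s['tcp_rot']).as_matrix();T[:3,3]=s['ee_pos']
    return T@np.array(p['mount']),np.array(p['camera_matrix'])
def wproj(s,X):
    T,K=wcam(s);c=T[:3,:3].T@(np.asarray(X)-T[:3,3]);rr=np.hypot(c[0],c[1]);t=np.arctan2(rr,c[2])
    return K[:2,2]+K[0,0]*t*c[:2]/rr
def wray(s,u,v,z):
    T,K=wcam(s);e=np.array([u,v])-K[:2,2];rr=np.hypot(*e);t=rr/K[0,0]
    d=T[:3,:3]@np.array([*(np.sin(t)*e/rr),np.cos(t)]);return T[:3,3]+d*(z-T[2,3])/d[2]
E
python3 - <<'E'
from h import *
s=telemetry.observe()
a=cv2.imread('pics/w1.png')
ex=np.array([.999,-.0445,0]);ey=np.array([.0445,.999,0])
t=np.array([.4134,.2837,.152])
for i in(-1,1):
  for j in(-1,1):
    u=wproj(s,t+i*.01*ex+j*.007*ey);cv2.circle(a,tuple(np.int32(u.round())),1,(0,0,255),-1);print(u)
h=np.array([.5435,.278,.108]);
for j in(-1,1):
    f=h-.1535*ex+j*.075*ey+np.array([0,0,.0085+.004]);u=wproj(s,f);cv2.circle(a,tuple(np.int32(u.round())),2,(0,0,255),-1)
cv2.imwrite('pics/w1b.png',cv2.resize(a[130:310,170:350],None,fx=4,fy=4)[:600])
E
```

```text
[248.1724447  183.33252482]
[265.63485344 183.26582309]
[248.39934342 207.17806761]
[265.49988572 207.10664429]
```

View pics/w1b.png

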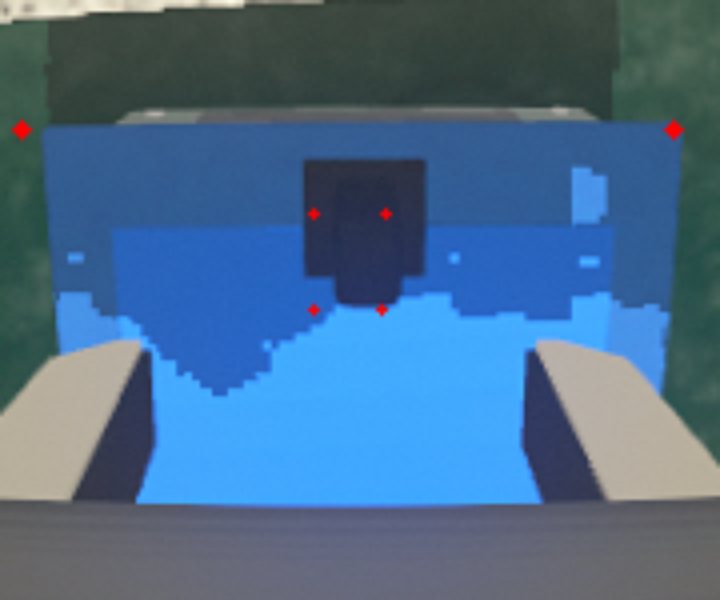

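The wrist view puts the handle about 3 mm further towards +y than the top camera does, so I'll split the difference. Now I'll go down on the handle.

>>> play_rows([
  {"xyz": [-0.003,0.024,0.0055],"delta_rot": [0,0,0]},
  {"xyz": [0,0.024,0],"delta_rot": [0,0,0]},
  {"xyz": [0,0.024,0],"delta_rot": [0,0,0]},
  {"xyz": [0,0.022,0],"delta_rot": [0,0,0]},
  {"xyz": [0,0,0],"delta_rot": [0,0,0]},
])

```text
time_s: 1.57
ee_pos: [0.4078, 0.2888, 0.1211]
tcp_rot: [-1.574, 0.038, -0.03]
force: [-0.2, 0.9, -0.4]
finger_gap: 0.0556
```

>>> play_rows([
  {"xyz": [0,0,0],"delta_rot": [0,0,0]},
  {"xyz": [0,0,0],"delta_rot": [0,0,0]},
  {"xyz": [0,0,0],"delta_rot": [0,0,0]},
  {"xyz": [0,0,0],"delta_rot": [0,0,0]},
  {"xyz": [0,0,0],"delta_rot": [0,0,0]},
  {"xyz": [0,0,0],"delta_rot": [0,0,0]},
], jaw=0)

```text
time_s: 2.07
ee_pos: [0.4106, 0.2892, 0.1252]
tcp_rot: [-1.57, 0.034, -0.035]
force: [-0.3, -10.8, 0.9]
finger_gap: 0.0202
```

>>> play_rows([
  {"xyz": [0,0,0],"delta_rot": [0,0,0]},
  {"xyz": [0,0,0],"delta_rot": [0,0,0]},
  {"xyz": [0,0,0],"delta_rot": [0,0,0]},
])

```text
time_s: 2.32
ee_pos: [0.41, 0.2861, 0.1241]
tcp_rot: [-1.577, 0.036, -0.033]
force: [2.0, -23.4, 0.8]
finger_gap: 0.0141
```

```bash
python3 st.py
python3 - <<'E'
from h import *
a,d=capture('wrist');save('w2',a[120:330,130:380])
a,d=capture('side');save('s2',cv2.resize(a[60:220,90:290],None,fx=3,fy=3))
E
```

```text
t 2.32 p [0.41   0.2861 0.1241] gap 0.0141 F [  2.  -23.4   0.8] q [ 0.52  0.39  1.86 -0.01  0.89 -1.01]
yaw_z 87.52 tooly [-0.002 -0.006 -1.   ]
```

View pics/w2.png

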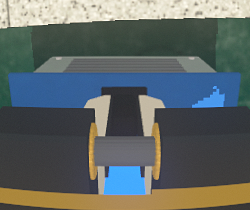

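View pics/s2.png

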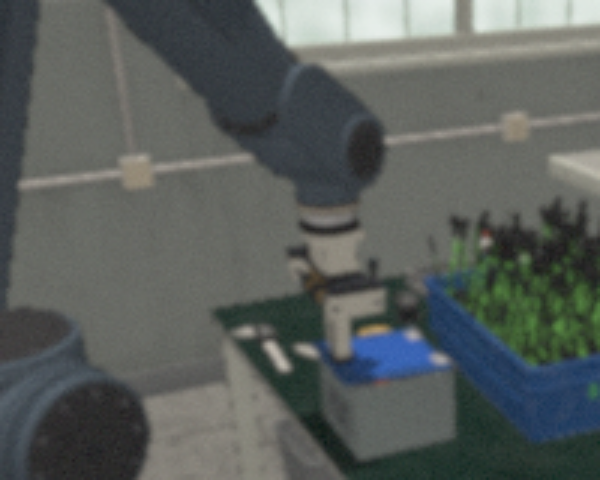

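The handle is gripped, with a gap of 14.1 mm. I'll compute the arc rows.

Run:
```python
import numpy as np
p=np.deg2rad(np.linspace(15.1,117.1,25))
x=-134.9*np.cos(p);z=134.9*np.sin(p)
for i in range(24):print(i,round(x[i+1]-x[i],1),round(-(z[i+1]-z[i]),1))
```

```text
0 3.0 -9.6
1 3.7 -9.3
2 4.3 -9.0
3 5.0 -8.7
4 5.6 -8.3
5 6.2 -7.8
6 6.8 -7.3
7 7.3 -6.8
8 7.8 -6.3
9 8.2 -5.7
10 8.6 -5.0
11 9.0 -4.4
12 9.3 -3.7
13 9.5 -3.0
14 9.7 -2.3
15 9.9 -1.6
16 10.0 -0.8
17 10.0 -0.1
18 10.0 0.6
19 9.9 1.4
20 9.8 2.1
21 9.6 2.8
22 9.4 3.5
23 9.1 4.2
```

>>> play_rows([
  {"xyz": [0.003,-0.0096,-0.003],"delta_rot": [0,0,0]},
  {"xyz": [0.0037,-0.0093,0],"delta_rot": [0,0,0]},
  {"xyz": [0.0043,-0.009,0],"delta_rot": [0,0,0]},
  {"xyz": [0.005,-0.0087,0],"delta_rot": [0,0,0]},
  {"xyz": [0.0056,-0.0083,0],"delta_rot": [0,0,0]},
  {"xyz": [0.0062,-0.0078,0],"delta_rot": [0,0,0]},
  {"xyz": [0,0,0],"delta_rot": [0,0,0]},
])

```text
time_s: 3.0
ee_pos: [0.4392, 0.2846, 0.179]
tcp_rot: [-1.571, 0.034, -0.035]
force: [-4.9, -3.7, 3.7]
finger_gap: 0.0141
```

```bash
python3 st.py
```

```text
t 3.0 p [0.4392 0.2846 0.179 ] gap 0.0141 F [-4.9 -3.7  3.7] q [ 0.49  0.35  1.76 -0.    1.03 -1.04]
yaw_z 87.46 tooly [ 0.001 -0.    -1.   ]
```

>>> play_rows([
  {"xyz": [0.0068,-0.0073,0],"delta_rot": [0,0,0]},
  {"xyz": [0.0073,-0.0068,0],"delta_rot": [0,0,0]},
  {"xyz": [0.0078,-0.0063,0],"delta_rot": [0,0,0]},
  {"xyz": [0.0082,-0.0057,0],"delta_rot": [0,0,0]},
  {"xyz": [0.0086,-0.005,0],"delta_rot": [0,0,0]},
  {"xyz": [0.009,-0.0044,0],"delta_rot": [0,0,0]},
  {"xyz": [0.0093,-0.0037,0],"delta_rot": [0,0,0]},
  {"xyz": [0.0095,-0.003,0],"delta_rot": [0,0,0]},
  {"xyz": [0.0097,-0.0023,0],"delta_rot": [0,0,0]},
  {"xyz": [0,0,0],"delta_rot": [0,0,0]},
])

```text
time_s: 3.83
ee_pos: [0.5165, 0.2815, 0.2229]
tcp_rot: [-1.57, 0.033, -0.037]
force: [-0.3, -3.0, 5.0]
finger_gap: 0.0138
```

```bash
python3 st.py;  python3 - <<'E'
from h import *
a,d=capture('side');save('s3',cv2.resize(a[60:220,90:290],None,fx=3,fy=3))
E
```

```text
t 3.83 p [0.5165 0.2815 0.2229] gap 0.0138 F [-0.3 -3.   5. ] q [ 0.42  0.41  1.55 -0.    1.18 -1.11]
yaw_z 87.43 tooly [ 0.003  0.001 -1.   ]
```

View pics/s3.png

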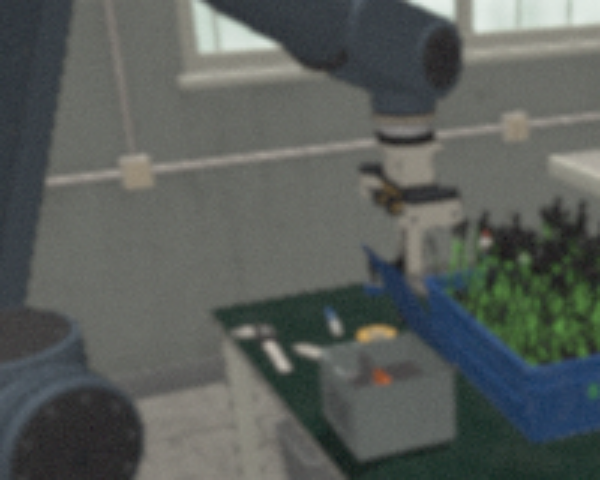

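The flap has lifted cleanly. The orange insert is in the near (-y) slot. I'll finish the arc.

>>> play_rows([
  {"xyz": [0.0099,-0.0016,0],"delta_rot": [0,0,0]},
  {"xyz": [0.01,-0.0008,0],"delta_rot": [0,0,0]},
  {"xyz": [0.01,-0.0001,0],"delta_rot": [0,0,0]},
  {"xyz": [0.01,0.0006,0],"delta_rot": [0,0,0]},
  {"xyz": [0.0099,0.0014,0],"delta_rot": [0,0,0]},
  {"xyz": [0.0098,0.0021,0],"delta_rot": [0,0,0]},
  {"xyz": [0.0096,0.0028,0],"delta_rot": [0,0,0]},
  {"xyz": [0.0094,0.0035,0],"delta_rot": [0,0,0]},
  {"xyz": [0.0091,0.0042,0],"delta_rot": [0,0,0]},
  {"xyz": [0,0,0],"delta_rot": [0,0,0]},
])

```text
time_s: 4.72
ee_pos: [0.6048, 0.2779, 0.2114]
tcp_rot: [-1.568, 0.03, -0.04]
force: [3.8, -1.5, 8.7]
finger_gap: 0.0136
```

```bash
python3 st.py;  python3 - <<'E'
from h import *
a,d=capture('side');save('s4',cv2.resize(a[60:220,90:290],None,fx=3,fy=3))
E
```

```text
t 4.72 p [0.6048 0.2779 0.2114] gap 0.0136 F [ 3.8 -1.5  8.7] q [ 0.36  0.57  1.34 -0.    1.23 -1.16]
yaw_z 87.43 tooly [ 0.007  0.002 -1.   ]
```

View pics/s4.png

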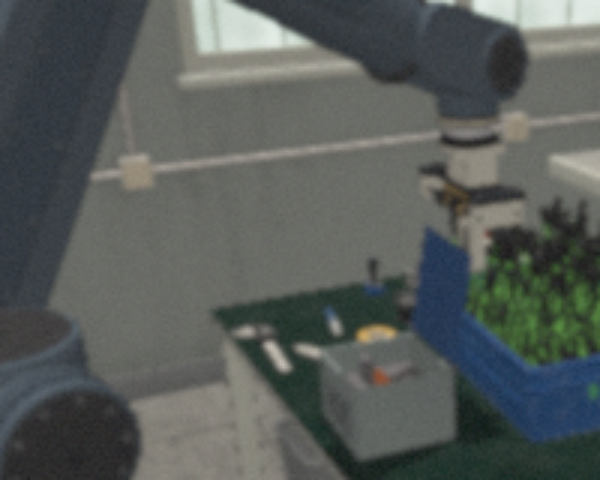

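The flap stands at about 1.8 rad. I'll release it and go straight up.

>>> play_rows([
  {"xyz": [0,0,0],"delta_rot": [0,0,0]},
  {"xyz": [0,0,0],"delta_rot": [0,0,0]},
  {"xyz": [0,0,0],"delta_rot": [0,0,0]},
  {"xyz": [0,-0.01,0],"delta_rot": [0,0,0]},
  {"xyz": [0,-0.025,0],"delta_rot": [0,0,0]},
  {"xyz": [0,-0.03,0],"delta_rot": [0,0,0]},
  {"xyz": [0,-0.03,0],"delta_rot": [0,0,0]},
  {"xyz": [-0.03,0,0],"delta_rot": [0,0,0]},
  {"xyz": [-0.03,0,0],"delta_rot": [0,0,0]},
  {"xyz": [-0.03,0,0],"delta_rot": [0,0,0]},
  {"xyz": [-0.03,0,0],"delta_rot": [0,0,0]},
  {"xyz": [-0.03,0,0],"delta_rot": [0,0,0]},
], jaw=45)

```text
time_s: 5.77
ee_pos: [0.4505, 0.2843, 0.3054]
tcp_rot: [-1.57, 0.034, -0.035]
force: [-0.1, -0.1, 0.4]
finger_gap: 0.0421
```

>>> play_rows([
  {"xyz": [0,0,0],"delta_rot": [0,6.92,0]},
  {"xyz": [0,0,0],"delta_rot": [0,6.92,0]},
  {"xyz": [0,0,0],"delta_rot": [0,6.92,0]},
  {"xyz": [0,0,0],"delta_rot": [0,6.92,0]},
  {"xyz": [0,0,0],"delta_rot": [0,6.92,0]},
  {"xyz": [0,0,0],"delta_rot": [0,6.92,0]},
  {"xyz": [0,0,0],"delta_rot": [0,6.92,0]},
  {"xyz": [0,0,0],"delta_rot": [0,6.92,0]},
  {"xyz": [0,0,0],"delta_rot": [0,6.92,0]},
  {"xyz": [0,0,0],"delta_rot": [0,6.92,0]},
  {"xyz": [0,0,0],"delta_rot": [0,6.92,0]},
  {"xyz": [0,0,0],"delta_rot": [0,6.92,0]},
])

```text
time_s: 6.77
ee_pos: [0.4519, 0.2844, 0.3055]
tcp_rot: [-1.241, 1.156, -1.156]
force: [-0.0, 0.3, -0.5]
finger_gap: 0.0419
```

```bash
python3 st.py;  python3 - <<'E'
from h import *
a,d=capture('top');save('t5',cv2.resize(a[180:250,155:235],None,fx=7,fy=7,interpolation=0));np.save('t5.npy',a);np.save('t5d.npy',d)
s=telemetry.observe();print(repr(s['ee_pos']),repr(s['tcp_rot']))
a,d=capture('wrist');save('w5',a);np.save('w5.npy',a)
E
```

```text
t 6.77 p [0.4519 0.2844 0.3055] gap 0.0419 F [-0.   0.3 -0.5] q [0.47 0.24 1.58 0.   1.32 0.4 ]
yaw_z 4.09 tooly [ 0.001  0.    -1.   ]
array([0.45195579, 0.28442371, 0.30548133]) array([-1.23725008,  1.16267285, -1.16305262])
```

View pics/t5.png

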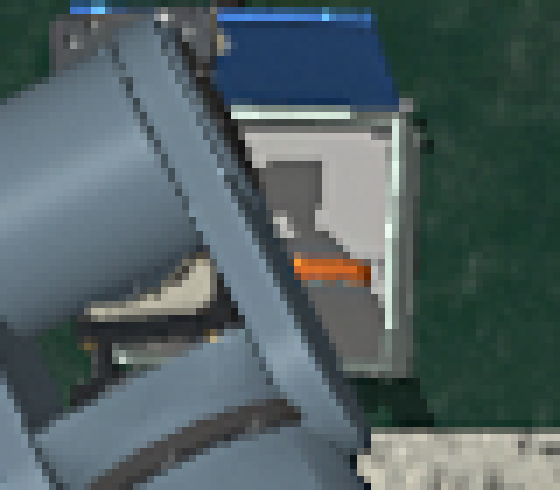

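View pics/w5.png

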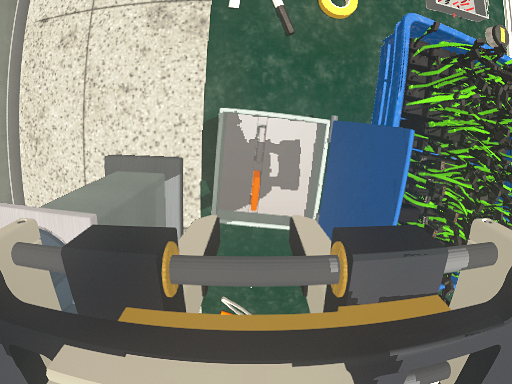

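The wrist view shows the orange top edge at about (255,190). In the top crop its right part is at (335,269). I'll measure both.

Run:
```python
from h import *
s=dict(ee_pos=np.array([0.45195579, 0.28442371, 0.30548133]),tcp_rot=np.array([-1.23725008,  1.16267285, -1.16305262]))
def om(a):
    h=cv2.cvtColor(a,cv2.COLOR_RGB2HSV);return ((h[...,0]>5)&(h[...,0]<20)&(h[...,1]>170)&(h[...,2]>130)).astype(np.uint8)
a=np.load('w5.npy');m=om(a);m[:, :230]=0;m[:,280:]=0;m[:160]=0;m[215:]=0
c=max(cv2.findContours(m,0,2)[0],key=cv2.contourArea);r_=cv2.minAreaRect(c);bp=cv2.boxPoints(r_);print(r_);
W=np.array([wray(s,*p,.098) for p in bp]);print('wrist corners',W.round(4))
a=np.load('t5.npy');m=om(a);m[:, :190]=0;m[:,215:]=0;m[:200]=0;m[230:]=0
c=max(cv2.findContours(m,0,2)[0],key=cv2.contourArea);r_=cv2.minAreaRect(c);bp=cv2.boxPoints(r_);print(r_)
print('top corners',np.array([ray('top',*p,.098) for p in bp]).round(4))
# box rim corners in wrist: print picture
a=np.load('w5.npy');cv2.imwrite('pics/w5b.png',cv2.cvtColor(cv2.resize(a[95:235,200:345],None,fx=4,fy=4,interpolation=0),cv2.COLOR_RGB2BGR))
```

```text
((255.14356994628906, 190.06436157226562), (6.865756988525391, 38.507938385009766), 5.710593223571777)
wrist corners [[0.4516 0.2312 0.098 ]
 [0.4535 0.2826 0.098 ]
 [0.4623 0.2822 0.098 ]
 [0.4607 0.2308 0.098 ]]
((201.5, 218.0), (2.0, 9.0), 90.0)
top corners [[0.4591 0.2606 0.098 ]
 [0.4588 0.2267 0.098 ]
 [0.4513 0.2266 0.098 ]
 [0.4516 0.2605 0.098 ]]
```

View pics/w5b.png

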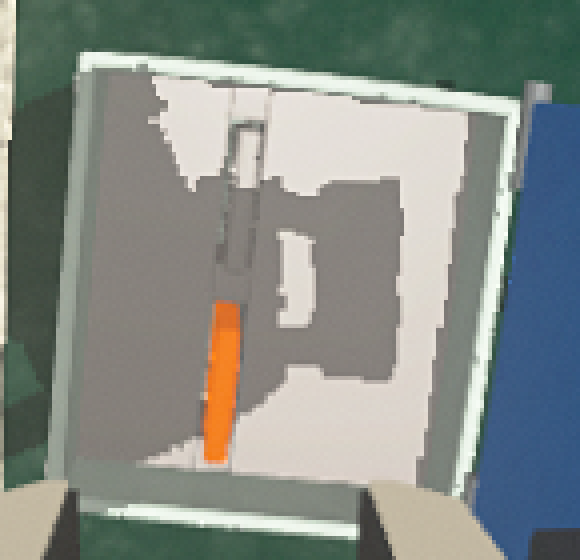

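>>> play_rows([
  {"xyz": [0,0,0],"delta_rot": [0,6.6,0]},
  {"xyz": [0.032,0,0.0055],"delta_rot": [0,0,0]},
  {"xyz": [0,0.03,0],"delta_rot": [0,0,0]},
  {"xyz": [0,0.03,0],"delta_rot": [0,0,0]},
  {"xyz": [0,0.03,0],"delta_rot": [0,0,0]},
  {"xyz": [0,0.03,0],"delta_rot": [0,0,0]},
  {"xyz": [0,0.03,0],"delta_rot": [0,0,0]},
  {"xyz": [0,0.02,0],"delta_rot": [0,0,0]},
  {"xyz": [0,0,0],"delta_rot": [0,0,0]},
  {"xyz": [0,0,0],"delta_rot": [0,0,0]},
])

```text
time_s: 7.7
ee_pos: [0.4562, 0.2521, 0.135]
tcp_rot: [-1.193, 1.235, -1.235]
force: [1.6, -0.3, -0.2]
finger_gap: 0.0419
```

```bash
python3 st.py;  python3 - <<'E'
from h import *
s=telemetry.observe()
a,d=capture('wrist');save('w6',a);
b,d=capture('side');save('s6',cv2.resize(b[60:220,90:290],None,fx=3,fy=3))
def om(a):
    h=cv2.cvtColor(a,cv2.COLOR_RGB2HSV);return ((h[...,0]>5)&(h[...,0]<20)&(h[...,1]>170)&(h[...,2]>130)).astype(np.uint8)
m=om(a);m[:, :200]=0;m[:,310:]=0;m[240:]=0
c=max(cv2.findContours(m,0,2)[0],key=cv2.contourArea);r_=cv2.minAreaRect(c);bp=cv2.boxPoints(r_);print(r_);
print('wrist corners',np.array([wray(s,*p,.098) for p in bp]).round(4))
E
```

```text
t 7.7 p [0.4562 0.2521 0.135 ] gap 0.0419 F [ 1.6 -0.3 -0.2] q [0.42 0.41 1.8  0.   0.93 0.45]
yaw_z -2.0 tooly [-0.001 -0.    -1.   ]
((253.0, 203.0), (70.0, 12.0), 90.0)
wrist corners [[0.4542 0.283  0.098 ]
 [0.4625 0.2827 0.098 ]
 [0.4609 0.2305 0.098 ]
 [0.452  0.2308 0.098 ]]
```

View pics/w6.png

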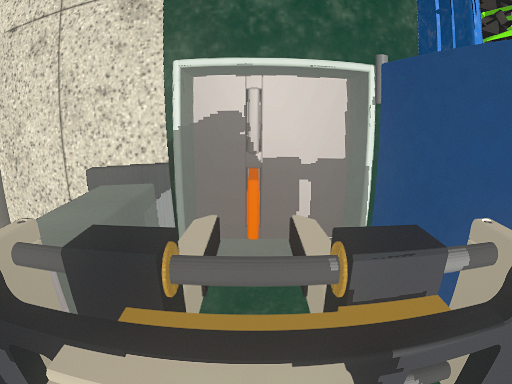

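View pics/s6.png

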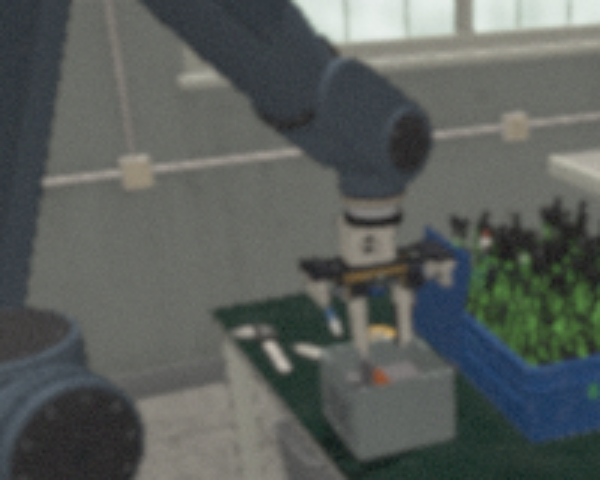

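The orange edge (column 253) is centred between the fingers. I'll descend 63 mm and close.

>>> play_rows([
  {"xyz": [0,0.016,0],"delta_rot": [0,0.5,0]},
  {"xyz": [0,0.016,0],"delta_rot": [0,0,0]},
  {"xyz": [0,0.016,0],"delta_rot": [0,0,0]},
  {"xyz": [0,0.015,0],"delta_rot": [0,0,0]},
  {"xyz": [0,0,0],"delta_rot": [0,0,0]},
  {"xyz": [0,0,0],"delta_rot": [0,0,0]},
])

```text
time_s: 8.3
ee_pos: [0.4568, 0.2524, 0.0729]
tcp_rot: [-1.186, 1.242, -1.243]
force: [0.5, 0.4, 1.4]
finger_gap: 0.0415
```

>>> play_rows([
  {"xyz": [0,0,0],"delta_rot": [0,0,0]},
  {"xyz": [0,0,0],"delta_rot": [0,0,0]},
  {"xyz": [0,0,0],"delta_rot": [0,0,0]},
  {"xyz": [0,0,0],"delta_rot": [0,0,0]},
  {"xyz": [0,0,0],"delta_rot": [0,0,0]},
  {"xyz": [0,0,0],"delta_rot": [0,0,0]},
  {"xyz": [0,0,0],"delta_rot": [0,0,0]},
  {"xyz": [0,0,0],"delta_rot": [0,0,0]},
], jaw=0)

```text
time_s: 8.97
ee_pos: [0.4563, 0.2521, 0.0719]
tcp_rot: [-1.187, 1.243, -1.244]
force: [-0.7, -0.5, 4.3]
finger_gap: 0.0077
```

```bash
python3 st.py
```

```text
t 8.97 p [0.4563 0.2521 0.0719] gap 0.0077 F [-0.7 -0.5  4.3] q [ 0.42  0.5   1.84 -0.    0.79  0.46]
yaw_z -2.67 tooly [ 0.  0. -1.]
```

The insert is gripped at 7.7 mm. I'll pull straight up.

>>> play_rows([
  {"xyz": [0,-0.008,0],"delta_rot": [0,0,0]},
  {"xyz": [0,-0.012,0],"delta_rot": [0,0,0]},
  {"xyz": [0,-0.014,0],"delta_rot": [0,0,0]},
  {"xyz": [0,-0.014,0],"delta_rot": [0,0,0]},
  {"xyz": [0,-0.014,0],"delta_rot": [0,0,0]},
  {"xyz": [0,-0.014,0],"delta_rot": [0,0,0]},
  {"xyz": [0,-0.014,0],"delta_rot": [0,0,0]},
  {"xyz": [0,-0.014,0],"delta_rot": [0,0,0]},
  {"xyz": [0,-0.014,0],"delta_rot": [0,0,0]},
  {"xyz": [0,-0.014,0],"delta_rot": [0,0,0]},
  {"xyz": [0,-0.014,0],"delta_rot": [0,0,0]},
  {"xyz": [0,-0.014,0],"delta_rot": [0,0,0]},
])

```text
time_s: 9.97
ee_pos: [0.456, 0.252, 0.2329]
tcp_rot: [-1.187, 1.243, -1.243]
force: [0.0, -0.1, -0.6]
finger_gap: 0.0078
```

```bash
python3 st.py;  python3 - <<'E'
from h import *
a,d=capture('wrist');save('w7',a);
b,d=capture('side');save('s7',cv2.resize(b[60:220,90:290],None,fx=3,fy=3))
E
```

```text
t 9.97 p [0.456  0.252  0.2329] gap 0.0078 F [ 0.  -0.1 -0.6] q [ 0.42  0.28  1.71 -0.    1.15  0.46]
yaw_z -2.67 tooly [ 0. -0. -1.]
```

View pics/w7.png

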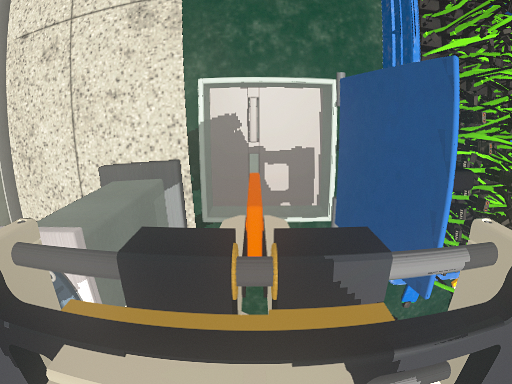

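View pics/s7.png

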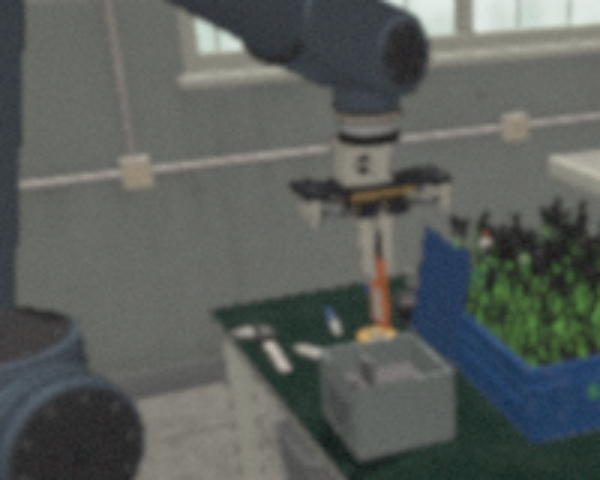

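The insert is out and held upright, the blank has stayed in place and the flap is open. I'll carry the insert to the stand.

>>> play_rows([
  {"xyz": [0.015,0,0.0015],"delta_rot": [0,0,0]},
  {"xyz": [0.03,0,0.0027],"delta_rot": [0,0,0]},
  {"xyz": [0.03,0,0.0027],"delta_rot": [0,0,0]},
  {"xyz": [0.03,0,0.0027],"delta_rot": [0,0,0]},
  {"xyz": [0.03,0,0.0027],"delta_rot": [0,0,0]},
  {"xyz": [0.03,0,0.0027],"delta_rot": [0,0,0]},
  {"xyz": [0.03,0,0.0027],"delta_rot": [0,0,0]},
  {"xyz": [0.03,0,0.0027],"delta_rot": [0,0,0]},
  {"xyz": [0.03,0,0.0027],"delta_rot": [0,0,0]},
  {"xyz": [0.03,0,0.0027],"delta_rot": [0,0,0]},
  {"xyz": [0.03,0,0.0027],"delta_rot": [0,0,0]},
  {"xyz": [0.015,0,0.0015],"delta_rot": [0,0,0]},
])

```text
time_s: 11.07
ee_pos: [0.4704, -0.0815, 0.2311]
tcp_rot: [-1.187, 1.245, -1.244]
force: [-0.4, 0.2, -0.6]
finger_gap: 0.0077
```

>>> play_rows([
  {"xyz": [0.03,0,0.0027],"delta_rot": [0,0,0]},
  {"xyz": [0.03,0,0.0027],"delta_rot": [0,0,0]},
  {"xyz": [0.03,0,0.0027],"delta_rot": [0,0,0]},
  {"xyz": [0.03,0,0.0027],"delta_rot": [0,0,0]},
  {"xyz": [0.03,0,0.0027],"delta_rot": [0,0,0]},
  {"xyz": [0.025,0,0.0027],"delta_rot": [0,0,0]},
  {"xyz": [0.012,0,0],"delta_rot": [0,0,0]},
  {"xyz": [0,0,0],"delta_rot": [0,5.4,0]},
  {"xyz": [0,0,0],"delta_rot": [0,5.4,0]},
  {"xyz": [0,0,0],"delta_rot": [0,5.4,0]},
  {"xyz": [0,0,0],"delta_rot": [0,0,0]},
])

```text
time_s: 11.98
ee_pos: [0.478, -0.2659, 0.2311]
tcp_rot: [-1.033, 1.452, -1.45]
force: [0.1, 0.8, -0.8]
finger_gap: 0.008
```

```bash
python3 st.py;  python3 - <<'E'
from h import *
a,d=capture('wrist');save('w8',a)
E
```

```text
t 11.98 p [ 0.478  -0.2659  0.2311] gap 0.008 F [ 0.1  0.8 -0.8] q [-0.59  0.33  1.64  0.    1.17 -0.26]
yaw_z -19.11 tooly [-0.001  0.001 -1.   ]
```

View pics/w8.png

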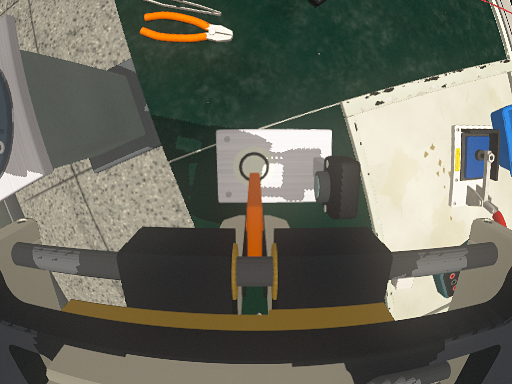

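The stand base is square to the gripper in the wrist view, with the mark at (254,167). I'll check its position and then descend.

Run:
```python
from h import *
s=telemetry.observe();print(wray(s,254,167,.008))
```

```text
[ 0.47971751 -0.26562157  0.008     ]
```

>>> play_rows([
  {"xyz": [0,0.01,0],"delta_rot": [0,0,0]},
  {"xyz": [0,0.015,0],"delta_rot": [0,0,0]},
  {"xyz": [0,0.015,0],"delta_rot": [0,0,0]},
  {"xyz": [0,0.015,0],"delta_rot": [0,0,0]},
  {"xyz": [0,0.01,0],"delta_rot": [0,0,0]},
  {"xyz": [0,0.005,0],"delta_rot": [0,0,0]},
  {"xyz": [0,0,0],"delta_rot": [0,0,0]},
  {"xyz": [0,0,0],"delta_rot": [0,0,0]},
  {"xyz": [0,0,0],"delta_rot": [0,0,0]},
])

```text
time_s: 12.78
ee_pos: [0.4787, -0.2667, 0.1624]
tcp_rot: [-1.035, 1.446, -1.448]
force: [0.9, -0.5, 0.4]
finger_gap: 0.0078
```

```bash
python3 st.py;  python3 - <<'E'
from h import *
b,d=capture('side');save('s9',cv2.resize(b[150:310,180:380],None,fx=4,fy=4)[:600]);save('s9f',b);np.save('s9.npy',b);np.save('s9d.npy',d)
b,d=capture('top');save('t9',b);
E
```

```text
t 12.78 p [ 0.4787 -0.2667  0.1624] gap 0.0078 F [ 0.9 -0.5  0.4] q [-0.59  0.41  1.71 -0.    1.01 -0.26]
yaw_z -18.84 tooly [ 0.001 -0.001 -1.   ]
```

View pics/s9.png

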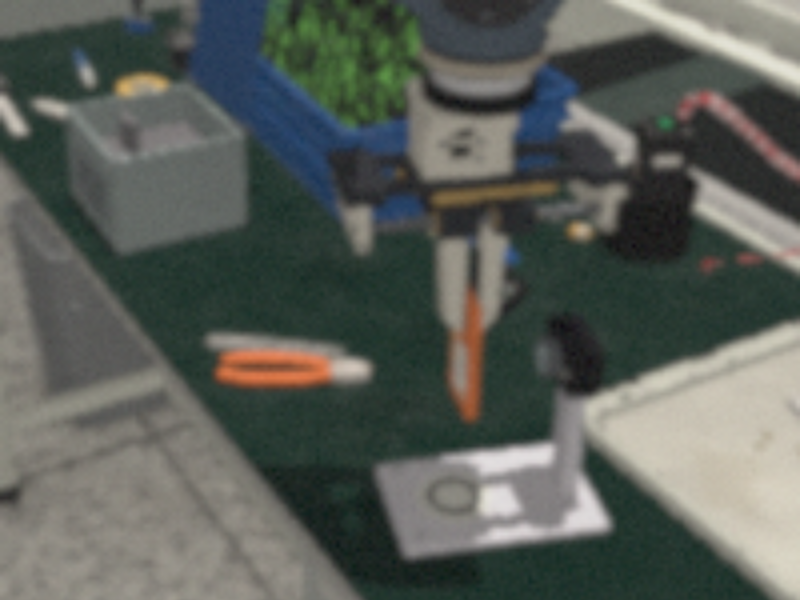

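View pics/s9f.png

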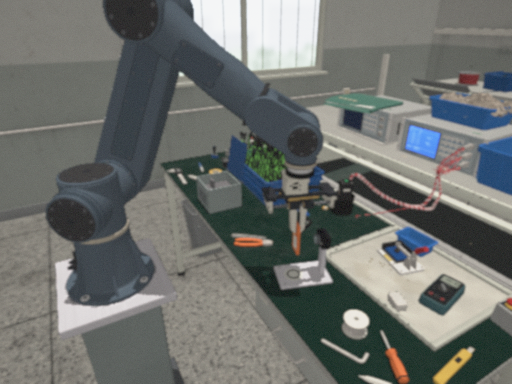

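Run:
```python
from h import *
p=camera_params('side');K=p['camera_matrix'];T=p['world_from_camera']
ey=np.array([.324,.946,0]);o=np.array([.4785,-.2665,.0965])
for j in(-1,1):
  c=T[:3,:3].T@(o+j*.023*ey-T[:3,3]);u=K@c/c[2];print(j,u[:2],(u[:2]-[180,150])*4)
b=np.load('s9.npy');h=cv2.cvtColor(b,cv2.COLOR_RGB2HSV)
m=((h[...,0]>3)&(h[...,0]<20)&(h[...,1]>110));m[:,:285]=0;m[:,310:]=0;m[:215]=0;m[265:]=0
P=pts('side',np.load('s9d.npy'))[m];P=P[(P[:,2]>.05)&(P[:,1]<-.2)];print(len(P),np.percentile(P,[2,50,98],axis=0))
```

```text
-1 [296.79239025 254.67390542] [467.16956101 418.69562168]
1 [292.52769343 245.35792714] [450.1107737  381.43170858]
100 [[ 0.46773384 -0.29059122  0.0988888 ]
 [ 0.47102342 -0.28736656  0.15371297]
 [ 0.47902843 -0.26913959  0.18890458]]
```

View pics/t9.png

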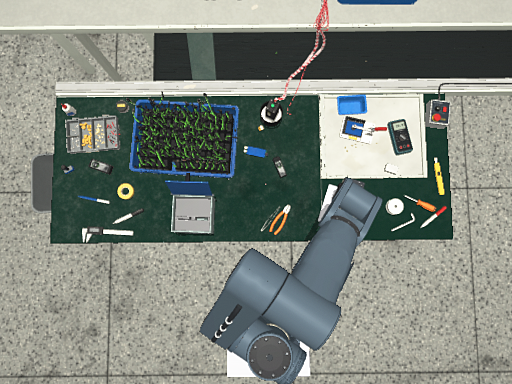

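The side view matches the prediction: the bottom corner was predicted at crop (467,419) and seen at (470,418). The top view shows the flap open at (190,187) and the bystanders where they were. I'll hold two rows to settle, then hand in.

>>> play_rows([
  {"xyz": [0,0,0],"delta_rot": [0,0,0]},
  {"xyz": [0,0,0],"delta_rot": [0,0,0]},
])

```text
time_s: 13.05
ee_pos: [0.4784, -0.2666, 0.1621]
tcp_rot: [-1.035, 1.447, -1.448]
force: [-0.2, -0.2, -0.6]
finger_gap: 0.0078
```

```bash
python3 st.py; python3 -c "
from h import *
print(r.job_done())"; python3 st.py
```

```text
t 13.05 p [ 0.4784 -0.2666  0.1621] gap 0.0078 F [-0.2 -0.2 -0.6] q [-0.59  0.41  1.71  0.    1.01 -0.26]
yaw_z -18.87 tooly [ 0.001 -0.    -1.   ]
the job is handed in; nothing more can be done
None
the job is handed in; nothing more can be done
```

I opened the flap by its handle to about 1.8 rad and left it standing. I then drew the orange insert straight up out of its slot and handed the job in at 13 s, with the gripper holding it above the mark. No verdict was reported.

**Position:** By the arm's pose, the window is within about 2 mm of the point above the mark and about 1 mm above lens height. The tool is vertical and lined up with the stand to well under a degree. The jaws hold the 8 mm plate at a 7.8 mm gap, with almost no outside force on the wrist.

**Other checks:** In the last side view, the insert's lower corner was within about 1 pixel of where I predicted it. The last top and side pictures show the flap open and the bystanders unmoved by eye. The grey blank was seen still in its slot after the pull.

**Disagreements:** The wrist and top cameras differed by 2–4 mm sideways on the handle and the insert, so I used values in between. Closing on the handle off-centre briefly gave about 23 N sideways at the wrist, which fell to under 4 N once I lifted. No check failed.

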